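# Pin the lamp shutter to its slide and hold it half open

## Robot

A 7-joint arm with a two-finger parallel gripper is mounted at the origin on a cart in front of the work surface, level with it; the furniture and walls round the work are solid. World frame = base frame: x ahead of the robot, y to its left, z up, the work surface at z = 0. Lengths are in m, angles in rad, forces in N, time in s.
With the tool pointing down it reaches from about 0.4 to 0.85 m from the base axis. Payload 4.5 kg.
Tool frame: the origin (TCP) lies midway between the tips of the shut fingers; the grasp point (between the pads) lies 19 mm behind it; x points along the fingers, y is the direction in which the jaws open and shut, and the axes are right-handed (so a half turn about x gives the same grasp; the last joint's range is limited). The gripper opens to 88 mm and grips with 3 to 60 N. Pads are 18 mm wide; open, the fingers measure 123 mm over their backs; the gripper's body (75 mm by 187 mm) begins 45 mm behind the grasp point.
Start: joints at [-1.101, 0.689, -0.195, 1.565, 0.157, 0.902, -0.215], TCP at [0.264, 0.567, 0.239] pointing down, gripper open.
Joint ranges: [-3.01, 3.01], [-0.46, 2.08], [-1.47, 1.51], [0.13, 2.56], [-1, 4.14], [0.04, 2.09], [-2.66, 2.66]. Speed limits (rad/s): [2.57, 2.57, 3.14, 3.14, 3.14, 3.14, 3.14].

## Interface

Orientations are given as a unit quaternion [w, x, y, z].
In Python, from workcell import * gives the robot as it stands.
- The arm moves only by the shell command python3 -m crank 'ROWS'. ROWS is JSON, a list of rows, each a list of 3 entries, a list of its own where there are three numbers: the shift along the tool's x, y, z in units of 30 mm (1.0 is 30 mm), then the turn about the tool's x in units of 6 degrees (1.0 is 6 degrees), then the closure in counts, from 0 (fully open) to 255 (shut). A call has 1 to 12 rows; each row shifts and turns the commanded pose from where the row before left it, along the tool's axes as they then stand; what a row does not reach is not made up. A row lasts 1/10 s, in which the tool goes at most 50 mm and 8.59 degrees, less where a joint would pass 70% of its speed; a pose out of reach is approached as far as the arm can. A call is refused whole if a number of a shift passes 1 or a number of a turn 1, either way. A call with a gripper value outside its range is refused whole. The fingers move at their own pace and stop on an object; the grip force is fixed at half the most. Time passes only in rows, so rows that do not move let the fingers close. It gives the time, the measured TCP pose, the force and the opening at its end, in the units of the state.
- get_obs(): the state, without advancing time (a new reading comes with each control period).
- read_camera(name): name is "scene" or "side" or "wrist"; returns a dict with "image" (400x640x3 uint8, red, green, blue), "depth" (400x640 float32, m along the optical axis (not along the pixel's ray), 0 where there is no reading), "fx", "fy", "cx", "cy" (pixels), "view" (4x4, takes a point from world to camera coordinates). Camera axes: x right, y down, z forward; pixel columns grow to the right and rows downward; lengths in m; the calibration is good to about 2 mm. The wrist camera is an equidistant fisheye: a pixel r from the principal point sees the ray r / f radians off the axis. A picture is of the moment at which its call begins.
- job_done(): hands the job in, once; it reports no verdict.
The state is a dict: "time": time; "joint_positions": joint angles; "dq": joint speeds; "effort": joint torques, N m; "tcp_pos": TCP position; "orientation": TCP orientation; "wrist_force": force on the tool from outside, world axes, zero at the start; "torque": the same for the moment, N m; "finger_gap": opening from 0.0 (shut) to 1.0 (fully open).
Only numpy, scipy, OpenCV 4.12 (cv2) and the standard library are available. Lean on these libraries where they do the work, as an engineer would, in place of code of your own. Each camera call takes 0.05 s, during which the arm holds its last target. There are 200 camera calls.

## Task

Put the loose retaining pin down through the holes of the clevis and the shutter tongue until its collar sits home on the clevis, and let go of it. Then take the knob on the carriage and draw the sprung shutter to half of its travel, never opening it beyond three quarters, and finish while still holding the knob there with the shutter steady. Leave the beaker, vial and timer where they stand.

Things in the scene. Friction and masses are not known exactly. Their poses are not given: they have to be found in the camera images.
- unit: the fixed shutter unit: a 100 x 252 mm base plate on the worktop with a grey lamp box (90 x 86 mm, 60 mm high) at one end and a slide rail at the other. Origin on the worktop under the middle of the shutter's closed place; own +y is the opening direction, from the lamp box along the rail; z up. Base plate from y = -54 to +198 mm, x = -50 to +50 mm; top of the shutter guides 68 mm high at x = -45..-35 and 35..45 mm. Turned by up to 0.3 rad from world axes
- shutter (a joint): slide of the steel shutter leaf (66 x 72 mm) over the lamp box window, 0 closed to 0.060 m fully open, along the unit's +y; half travel is 0.030. A spring pulls it shut: about 5 N when closed, 11 N at half, 17 N fully open (200 N/m). On the guides three dark lines mark where the leaf's trailing edge stands when closed, half open and fully open
- carriage (a joint): slide of the aluminium carriage on the rail, 0 to 0.060 m along the unit's +y; starts at 0. Light friction (about 1 N), no spring. It moves the shutter only through the pin, with about 3 mm of play, so it stands about 0.033 when the shutter is at 0.030
- clevis_hole (a point): centre of the upper mouth of the clevis hole, on the upper face of the carriage's clevis, 77 mm above the worktop (at y = 56 mm in the unit's frame when the carriage is at 0). The clevis has two 7 mm cheeks (34 mm across, x; 28 mm along y), the lower one ending 26 mm below this point, with the shutter's tongue between them; vertical 13 mm holes through both, free space for 29 mm more below the lower cheek; the rail is the first thing under it. Axes as the unit's
- tongue_hole (a point): centre of the upper mouth of the 13 mm hole in the shutter's 7 mm thick tongue, 67.5 mm above the worktop; in line with the clevis hole when shutter and carriage are both at 0
- knob (a point): centre of the top of the upright round black knob on the carriage, 102 mm above the worktop, 62 mm from the clevis hole along the unit's +y. The knob is 24 mm in diameter; its straight part runs from 10 to 50 mm above the 48 mm high carriage top, with a 28 mm flange below and a taper above
- shutter_edge (a point): middle of the shutter leaf's trailing edge, on its upper face, 67 mm above the worktop
- pin: loose steel retaining pin, 60 g, standing upright in its rest, head up. Origin at the centre of its lower tip, z up along the pin: shaft 10 mm in diameter and 40 mm long with a tapered tip, then a collar 22 mm in diameter and 4 mm thick, then a round head 16 mm in diameter and 32 mm tall (44 to 76 mm above the tip)
- pin_tip (a point): the centre of the pin's lower tip (same as its origin)
- pin_rest: fixed grey block 50 x 60 x 50 mm high with a vertical 14 mm through hole in its middle, in which the pin stands with its collar on the block's top; origin at the centre of its underside
- beaker: empty clear beaker, 69 mm in diameter, 90 mm high, bystander; origin at the centre of its underside
- vial: amber vial with a cap, 23 mm in diameter, 48 mm high, bystander; origin at the centre of its underside
- timer: white bench timer 66 x 72 x 22 mm, bystander; origin at the centre of its underside
Mind the look-alikes: they are no part of the job. Of the things shaped like the pin, the steel one is meant.

How it is judged:
On the way:
1. the pin is home through clevis and tongue, and let go, with the shutter still closed (z of pin_tip in the frame of clevis_hole below -0.036 m and horizontal distance between pin_tip and clevis_hole below 0.006 m and contact force between the fingers and pin below 0.1 N and value of joint shutter below 0.012 m), for 0.2 s.
At the end, for the whole second after the job is handed in: The shutter stands steady at half travel, 25 to 35 mm of 60, held by the fingers on the carriage (more than 2 N) and by nothing else: neither pin nor shutter is touched by the robot. The pin is through clevis and tongue with its collar home on the clevis (within 4 mm) (value of joint shutter between 0.025 and 0.035 m and velocity of joint shutter between -0.01 and 0.01 m/s and contact force between the fingers and carriage above 2 N and z of pin_tip in the frame of clevis_hole below -0.036 m and horizontal distance between pin_tip and clevis_hole below 0.006 m and contact force between the fingers and pin below 0.1 N and contact force between each of the arm, the fingers and shutter below 0.1 N); the arm keeps its last pose, push and grip.
It fails at once if the shutter opened beyond three quarters of its travel (value of joint shutter above 0.045 m).
It fails at once if the beaker, vial or timer pushed away or knocked over (distance of any of beaker, vial, timer from where it was at the start of the episode above 0.02 m or angle between any of beaker, vial's own z axis and vertical above 0.5 rad).
It also fails if it takes over 51 s, if anything falls off the work surface, if the arm or the gripper's body presses on something with over 40 N, if the wrist force passes 120 N, or if a joint passes its speed limit or range.

## Working session

There is one attempt and no reset: what is moved stays moved. The work goes in short steps, Python scripts to look and compute and a shell command to move; the robot and the scene stay as the last step left them, time stands still between calls to the robot, and variables do not carry over. Pictures are saved under pics/ and viewed, about 8 in all and at most 12, crops included, and the job is handed in when it is done.

```bash
mkdir -p pics; ls; python3 - <<'E'
from workcell import *
import cv2, numpy as np
o=get_obs(); print({k:np.round(v,3).tolist() for k,v in o.items()})
for n in ["scene","side"]:
    c=read_camera(n); cv2.imwrite(f"pics/{n}0.png",c["image"][:,:,::-1]); np.savez(f"{n}0.npz",**c)
    print(n,c["fx"],c["cx"],c["cy"],np.round(c["view"],3).tolist())
E
```

```text
pics
{'time': 0.0, 'joint_positions': [-1.101, 0.69, -0.195, 1.566, 0.157, 0.902, -0.215], 'dq': [0.0, -0.002, 0.001, -0.002, -0.002, 0.0, 0.001], 'effort': [-0.0, -52.756, -1.267, -15.343, -0.053, 0.007, 0.0], 'tcp_pos': [0.264, 0.566, 0.238], 'orientation': [0.69, 0.152, 0.69, -0.153], 'wrist_force': [-0.629, 0.468, -1.151], 'torque': [-0.085, 0.031, -0.024], 'finger_gap': 1.002}
scene 408.61324439373755 316.793532833629 202.02020314214286 [[0.671, -0.741, 0.017, -0.226], [-0.528, -0.494, -0.69, 0.403], [0.52, 0.455, -0.723, 0.777], [0.0, 0.0, 0.0, 1.0]]
side 518.4503421653837 319.9989138676746 205.41433221335674 [[-0.998, 0.06, -0.022, 0.513], [0.045, 0.424, -0.905, 0.014], [-0.045, -0.904, -0.426, 1.48], [0.0, 0.0, 0.0, 1.0]]
```

View pics/scene0.png

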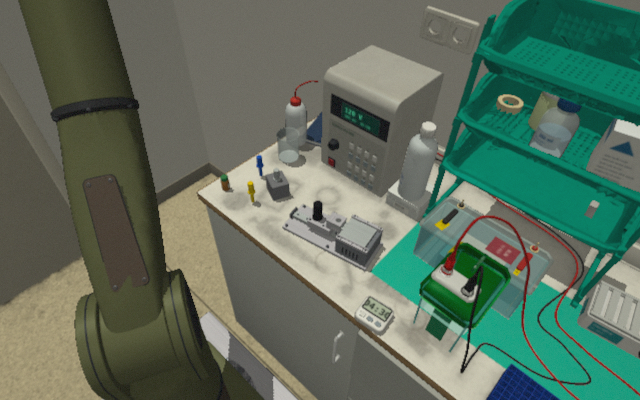

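View pics/side0.png

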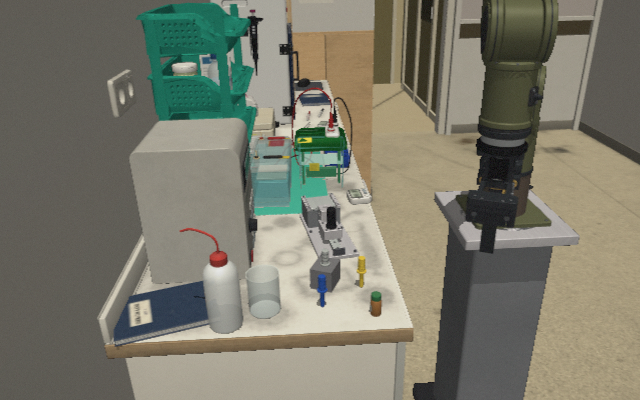

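The scene picture shows the pin rest at about (278,185) with the steel pin in it. Yellow and blue look-alike pins stand at (251,190) and (260,163). The knob is at (318,210) and the lamp box at (360,235). Next I'll view enlarged crops.

```bash
python3 - <<'E'
import cv2, numpy as np
a=cv2.imread("pics/scene0.png")[150:275,205:395]; b=cv2.imread("pics/side0.png")[185:325,290:400]
cv2.imwrite("pics/crA.png",cv2.resize(a,None,fx=4.2,fy=4.2,interpolation=cv2.INTER_CUBIC))
cv2.imwrite("pics/crB.png",cv2.resize(b,None,fx=4.2,fy=4.2,interpolation=cv2.INTER_CUBIC))
E
```

```text
(no output)
```

View pics/crA.png

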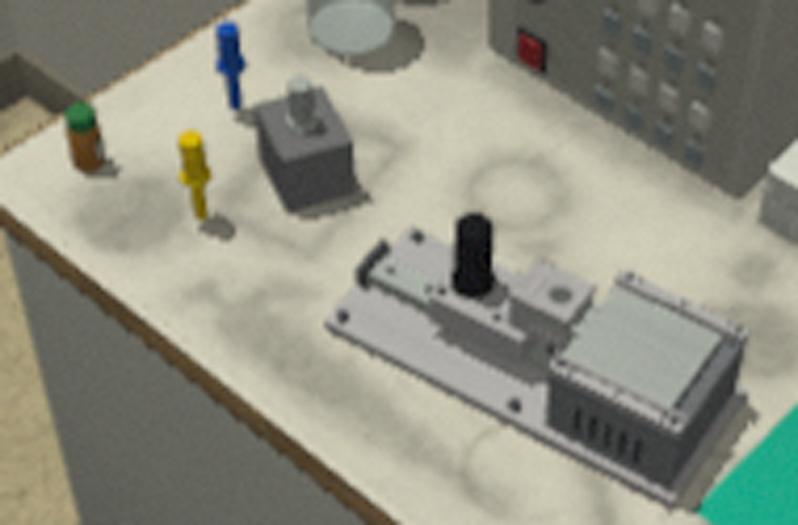

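View pics/crB.png

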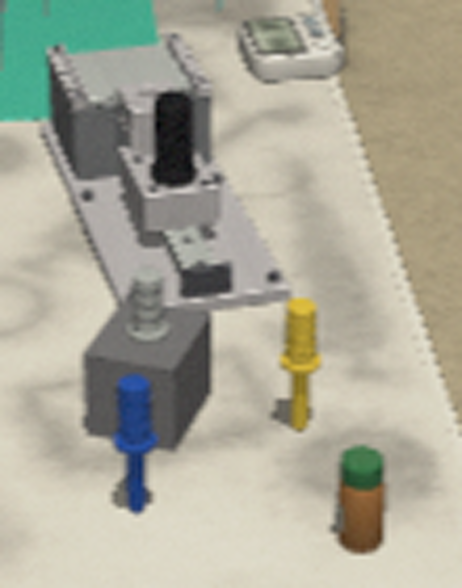

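crA shows the clevis hole at crop (562,294), the knob top at (474,220) and the steel pin's head top at (301,83). In crB the pin head is at (148,272) and the knob top at (174,96). Now I'll intersect these rays with the known heights.

```bash
cat > h.py <<'E'
import numpy as np
def ray(c,u,v):
    V=c["view"]; R,t=V[:3,:3],V[:3,3]
    return -R.T@t, R.T@np.array([(u-c["cx"])/c["fx"],(v-c["cy"])/c["fy"],1.])
def atz(c,u,v,z):
    o,d=ray(c,u,v); return o+d*(z-o[2])/d[2]
def proj(c,p):
    q=c["view"][:3,:3]@p+c["view"][:3,3]; return c["fx"]*q[0]/q[2]+c["cx"],c["fy"]*q[1]/q[2]+c["cy"]
E
python3 - <<'E'
from h import *
S=dict(np.load("scene0.npz")); D=dict(np.load("side0.npz"))
f=lambda p,o:((p[0]+.5)/4.2-.5+o[0],(p[1]+.5)/4.2-.5+o[1])
A=(205,150);B=(290,185)
def show(n,c,p,o,z):
    u,v=f(p,o); d=c["depth"][int(round(v)),int(round(u))]
    oo,r=ray(c,u,v); print(n,np.round(atz(c,u,v,z),4),"by depth",np.round(oo+r*d,4))
show("hole S",S,(562,294),A,.077); show("knob S",S,(474,220),A,.102); show("pin S",S,(301,83),A,.086)
show("knob D",D,(174,96),B,.102); show("pin D",D,(148,272),B,.086)
show("vial S",S,(80,115),A,.048); show("yellow S",S,(190,138),A,.076);show("blue S",S,(228,30),A,.076);show("beaker base",S,(350,30),A,.0)
for p in [(630,277),(742,333),(676,424),(555,357)]: show("guide corner",S,p,A,.068)
for p in [(258,110),(335,88),(352,140),(293,157)]: show("rest corner",S,p,A,.05)
E
```

```text
hole S [0.504 0.08  0.077] by depth [0.5089 0.0836 0.0701]
knob S [0.4954 0.1432 0.102 ] by depth [0.4962 0.144  0.1008]
pin S [0.5215 0.3203 0.086 ] by depth [0.5224 0.3214 0.0848]
knob D [0.4925 0.1443 0.102 ] by depth [0.4924 0.142  0.1009]
pin D [0.5203 0.3212 0.086 ] by depth [0.5199 0.3144 0.082 ]
vial S [0.4248 0.4379 0.048 ] by depth [0.4235 0.4358 0.0502]
yellow S [0.443  0.3426 0.076 ] by depth [0.4437 0.3436 0.0749]
blue S [0.5324 0.4048 0.076 ] by depth [0.5319 0.4042 0.0767]
beaker base [0.6523 0.4096 0.    ] by depth [0.6283 0.3841 0.0294]
guide corner [0.5491 0.0633 0.068 ] by depth [0.5498 0.0637 0.0671]
guide corner [ 0.5596 -0.0128  0.068 ] by depth [ 0.5576 -0.0138  0.0706]
guide corner [ 0.4798 -0.0249  0.068 ] by depth [ 0.4792 -0.0253  0.0689]
guide corner [0.4704 0.0563 0.068 ] by depth [0.4702 0.0562 0.0682]
rest corner [0.5091 0.3523 0.05  ] by depth [0.5065 0.3491 0.0538]
rest corner [0.5606 0.3301 0.05  ] by depth [ 0.6002  0.3732 -0.0025]
rest corner [0.5319 0.285  0.05  ] by depth [0.5319 0.285  0.0499]
rest corner [0.4937 0.3019 0.05  ] by depth [0.494  0.3022 0.0496]
```

```bash
cat >> h.py <<'E'
from scipy.spatial.transform import Rotation as Ro
def plan(o,target,yaw):
    "shift in units for tool axes, turn units so that tool y is along +-(world angle yaw)"
    w,x,y,z=o["orientation"]; M=Ro.from_quat([x,y,z,w]).as_matrix()
    d=M.T@(np.asarray(target)-o["tcp_pos"])/.03
    ya=np.arctan2(M[1,1],M[0,1]); e=(yaw-ya+np.pi/2)%np.pi-np.pi/2
    turn=-e  # tool x points down: + turn about it lowers the world angle
    print("tcp",np.round(o["tcp_pos"],4),"xaxis",np.round(M[:,0],3),"y",np.round(M[:,1],3),"z",np.round(M[:,2],3))
    print("shift units",np.round(d,3),"turn units",round(np.degrees(turn)/6,3),"gap",round(float(o["finger_gap"]),3),"F",np.round(o["wrist_force"],1),"t",round(float(o["time"]),2),"q7",round(float(o["joint_positions"][6]),2))
E
python3 - <<'E'
from h import *
from workcell import *
o=get_obs(); plan(o,[.521,.3205,.15],.13)
S=dict(np.load("scene0.npz")); 
v,u=np.mgrid[0:400,0:640]; 
V=S["view"];R,t=V[:3,:3],V[:3,3];d=S["depth"]
P=np.stack([(u-S["cx"])/S["fx"]*d,(v-S["cy"])/S["fy"]*d,d],-1).reshape(-1,3)
P=(P-t)@R; P=P[(d.ravel()>0)]
for x0 in np.arange(.3,.9,.05):
    print(round(x0,2),[round(float(np.percentile(P[m][:,2],98)),2) if (m:=(abs(P[:,0]-x0)<.025)&(abs(P[:,1]-y0)<.025)&(P[:,2]>-.05)).sum()>5 else None for y0 in np.arange(-.1,.5,.05)])
E
```

```text
tcp [0.2636 0.566  0.238 ] xaxis [-0.001 -0.002 -1.   ] y [ 0.422  0.907 -0.002] z [ 0.907 -0.422  0.   ]
shift units [ 2.941 -3.795 11.232] turn units 9.598 gap 1.001 F [-0.8  0.2 -0.8] t 0.1 q7 -0.22
0.3 [None, None, None, None, None, None, None, None, None, None, None, None]
0.35 [0.02, 0.0, 0.0, 0.0, 0.0, 0.0, 0.0, 0.0, 0.0, 0.0, 0.0, 0.0]
0.4 [0.02, 0.0, 0.0, 0.0, 0.0, 0.0, 0.0, 0.0, 0.0, 0.0, 0.0, 0.05]
0.45 [0.0, 0.01, 0.07, 0.07, 0.05, 0.05, 0.03, 0.0, 0.0, 0.08, 0.0, 0.05]
0.5 [0.0, 0.06, 0.07, 0.08, 0.08, 0.1, 0.03, 0.0, 0.09, 0.05, 0.07, 0.0]
0.55 [0.0, 0.0, 0.07, 0.07, 0.0, 0.0, 0.01, 0.0, 0.05, 0.05, 0.08, 0.0]
0.6 [0.14, 0.0, 0.0, 0.0, 0.0, 0.0, 0.0, 0.0, 0.0, 0.0, 0.09, 0.01]
0.65 [0.14, 0.0, 0.0, 0.0, 0.0, 0.0, 0.0, 0.13, 0.0, 0.08, 0.09, 0.09]
0.7 [0.5, 0.5, 0.28, 0.24, 0.32, 0.32, 0.32, 0.32, 0.32, 0.0, 0.13, 0.16]
0.75 [0.47, 0.53, 0.28, 0.24, 0.32, 0.32, 0.32, 0.32, 0.32, 0.01, 0.13, 0.21]
0.8 [0.46, 0.55, 0.05, None, 0.32, 0.32, 0.32, 0.32, 0.32, None, 0.21, 0.02]
0.85 [0.46, 0.55, 0.0, None, 0.32, 0.32, 0.32, 0.32, 0.32, None, None, 0.02]
0.9 [0.46, 0.53, 0.03, 0.07, 0.32, 0.32, 0.32, 0.32, 0.32, None, None, None]
```

```bash
python3 -m crank '[[[0,-0.32,0.93],0,0],[[0,-0.32,0.93],0,0],[[0,-0.32,0.94],0,0],[[0,-0.32,0.94],0,0],[[0,-0.32,0.94],0,0],[[0,-0.32,0.94],0,0],[[0,-0.32,0.94],0,0],[[0,-0.32,0.94],0,0],[[0,-0.31,0.93],0,0],[[0,-0.31,0.93],0,0],[[0,-0.31,0.93],0,0],[[0,-0.31,0.93],0,0]]'
python3 -m crank '[[[0,0,0],1,120],[[0,0,0],1,120],[[0,0,0],1,120],[[0,0,0],1,120],[[0,0,0],1,120],[[0,0,0],1,120],[[0,0,0],1,120],[[0,0,0],1,120],[[0,0,0],1,120],[[0,0,0],0.6,120],[[0,0,0],0,120],[[0,0,0],0,120]]'
python3 - <<'E'
from h import *
from workcell import *
import cv2
plan(get_obs(),[.521,.3205,.12],.13)
c=read_camera("wrist"); cv2.imwrite("pics/wrist1.png",c["image"][:,:,::-1]); np.savez("wrist1.npz",**c)
print(c["fx"],c["cx"],c["cy"])
E
```

```text
time: 1.3
tcp_pos: [0.5214, 0.32, 0.2383]
orientation: [0.69, 0.153, 0.691, -0.153]
wrist_force: [0.0, -0.8, 0.4]
finger_gap: 0.999
time: 2.5
tcp_pos: [0.5206, 0.3211, 0.2385]
orientation: [0.532, 0.466, 0.532, -0.466]
wrist_force: [-0.1, -0.3, 0.7]
finger_gap: 0.532
tcp [0.5206 0.3211 0.2385] xaxis [-0.001 -0.    -1.   ] y [ 0.991  0.131 -0.001] z [ 0.131 -0.991  0.   ]
shift units [3.948 0.013 0.022] turn units 0.014 gap 0.532 F [-0.1 -0.3  0.7] t 2.5 q7 -0.45
309.70691628693146 318.8912094607103 200.14296364289538
```

View pics/wrist1.png

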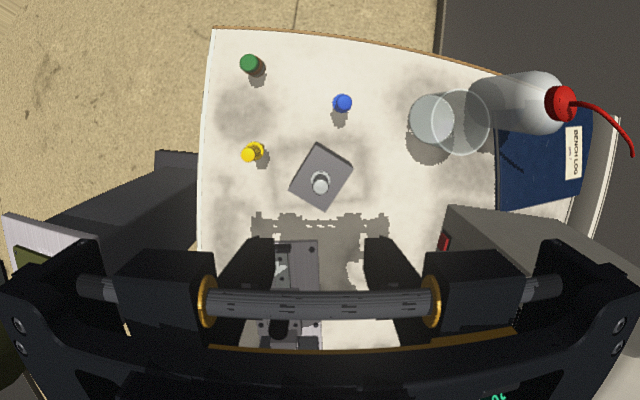

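The wrist view shows the steel pin in its rest at about (320,180), between the fingers. I'll get a position from it with the fisheye model and an enlarged crop.

```bash
cat >> h.py <<'E'
def wray(c,u,v):
    a,b=(u-c["cx"])/c["fx"],(v-c["cy"])/c["fy"]; r=np.hypot(a,b)+1e-12
    V=c["view"];R,t=V[:3,:3],V[:3,3]
    return -R.T@t, R.T@np.array([a/r*np.sin(r),b/r*np.sin(r),np.cos(r)])
def watz(c,u,v,z):
    o,d=wray(c,u,v); return o+d*(z-o[2])/d[2]
def wproj(c,p):
    q=c["view"][:3,:3]@np.asarray(p)+c["view"][:3,3]; h=np.hypot(q[0],q[1]); r=np.arctan2(h,q[2])
    return c["cx"]+c["fx"]*r*q[0]/h, c["cy"]+c["fy"]*r*q[1]/h
E
python3 - <<'E'
from h import *
import cv2
c=dict(np.load("wrist1.npz")); im=cv2.imread("pics/wrist1.png")
k=cv2.resize(im[135:220,280:365],None,fx=7,fy=7,interpolation=cv2.INTER_CUBIC)
print("cam",np.round(-c["view"][:3,:3].T@c["view"][:3,3],4))
for p,r,col in [((.521,.3205,.086),.008,(0,0,255)),((.521,.3205,.054),.011,(0,255,0))]:
    q=[wproj(c,np.array(p)+r*np.array([np.cos(a),np.sin(a),0])) for a in np.linspace(0,6.28,40)]
    q=[((u-280+.5)*7,(v-135+.5)*7) for u,v in q]
    cv2.polylines(k,[np.int32(q)],True,col,1); print(np.mean(q,0)/7+[280,135])
cv2.imwrite("pics/w1c.png",k)
E
```

```text
cam [0.5119 0.3917 0.3848]
[319.52375804 186.58440923]
[319.60546511 179.74490989]
```

View pics/w1c.png

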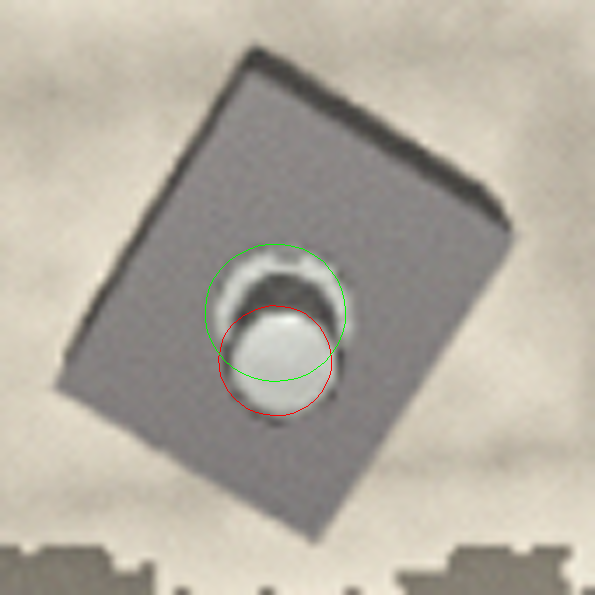

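The crop shows the predicted head circle within 1 mm of the pin's head, so the pin is at about (0.522, 0.320). I'll descend and grip.

```bash
python3 -m crank '[[[0.9,0.035,0.042],0,120],[[0.9,0,0],0,120],[[0.9,0,0],0,120],[[0.9,0,0],0,120],[[0.9,0,0],0,120],[[0.8,0,0],0,120],[[0.4,0,0],0,120],[[0.22,0,0],0,120],[[0,0,0],0,120],[[0,0,0],0,120]]'
python3 -m crank '[[[0,0,0],0,255],[[0,0,0],0,255],[[0,0,0],0,255],[[0,0,0],0,255],[[0,0,0],0,255],[[0,0,0],0,255],[[0,0,0],0,255],[[0,0,0],0,255]]'
```

```text
time: 3.55
tcp_pos: [0.5227, 0.3205, 0.0621]
orientation: [0.532, 0.467, 0.531, -0.466]
wrist_force: [0.4, -0.2, -0.5]
finger_gap: 0.524
time: 4.35
tcp_pos: [0.5222, 0.3202, 0.0614]
orientation: [0.531, 0.467, 0.531, -0.466]
wrist_force: [0.2, -0.6, 3.8]
finger_gap: 0.17
```

```bash
python3 -m crank '[[[-0.4,0,0],0,255],[[-0.8,0,0],0,255],[[-0.9,0,0],0,255],[[-0.9,0,0],0,255],[[-0.9,0,0],0,255],[[-0.2,0,0],0,255],[[0,0,0],0,255]]'
python3 -m crank '[[[0,-0.1,0.5],0,255],[[0,-0.17,0.8],0,255],[[0,-0.17,0.8],0,255],[[0,-0.17,0.8],0,255],[[0,-0.17,0.8],0,255],[[0,-0.17,0.8],0,255],[[0,-0.17,0.8],0,255],[[0,-0.17,0.8],0,255],[[0,-0.17,0.8],0,255],[[0,-0.18,0.89],0,255],[[0,0,0],0,255],[[0,0,0],0,255]]'
python3 - <<'E'
from h import *
from workcell import *
import cv2
plan(get_obs(),[.504,.080,.15],.13)
ims=[]
for n,(x,y,w,h) in dict(scene=(300,140,110,110),side=(275,150,110,110)).items():
    c=read_camera(n); np.savez(n+"2.npz",**c); im=c["image"][y:y+h,x:x+w,::-1]
    ims.append(cv2.resize(im,None,fx=3.6,fy=3.6,interpolation=cv2.INTER_CUBIC))
c=read_camera("wrist"); np.savez("wrist2.npz",**c)
cv2.imwrite("pics/two2.png",np.hstack(ims)); cv2.imwrite("pics/wrist2.png",c["image"][:,:,::-1])
E
```

```text
time: 5.05
tcp_pos: [0.5225, 0.3203, 0.1851]
orientation: [0.532, 0.467, 0.531, -0.466]
wrist_force: [-0.5, 0.8, -0.2]
finger_gap: 0.165
time: 6.25
tcp_pos: [0.5024, 0.0806, 0.1831]
orientation: [0.53, 0.466, 0.531, -0.468]
wrist_force: [1.6, 0.2, -0.4]
finger_gap: 0.167
tcp [0.5024 0.0806 0.1831] xaxis [-0.003 -0.001 -1.   ] y [ 0.992  0.127 -0.003] z [ 0.127 -0.992  0.   ]
shift units [1.104 0.053 0.027] turn units -0.023 gap 0.167 F [ 1.6  0.2 -0.4] t 6.25 q7 -0.12
```

View pics/two2.png

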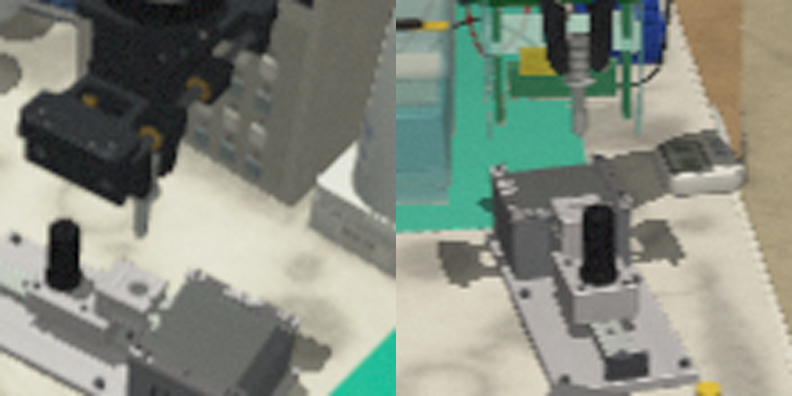

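The pictures show the pin held upright. Its tip is at crop (141,236) in the scene view and (184,134) in the side view, and the hole is at (137,287) in the scene view.

```bash
python3 - <<'E'
from h import *
S=dict(np.load("scene2.npz")); D=dict(np.load("side2.npz")); W=dict(np.load("wrist2.npz"))
g=lambda p,o:((p[0]+.5)/3.6-.5+o[0],(p[1]+.5)/3.6-.5+o[1])
print("tip S",atz(S,*g((141,236),(300,140)),.132).round(4),"tip D",atz(D,*g((184,134),(275,150)),.132).round(4))
print("hole S",atz(S,*g((137,287),(300,140)),.077).round(4))
print("knob S",atz(S,*g((64,224),(300,140)),.102).round(4),"knob D",atz(D,*g((203,209),(275,150)),.102).round(4))
import cv2
# refine hole: dark blob centroid in scene original (frame 0) and frame 2
for f in ("scene0","scene2"):
    c=dict(np.load(f+".npz")); gr=cv2.cvtColor(c["image"],cv2.COLOR_RGB2GRAY); print(gr[214:227,331:347])
k=cv2.resize(W["image"][185:365,230:410,::-1],None,fx=4,fy=4,interpolation=cv2.INTER_CUBIC)
cv2.imwrite("pics/w2c.png",k[:600])
for p in [(.504,.08,.077),(.4955,.1425,.102)]: print(p,wproj(W,p))
E
```

```text
tip S [0.5008 0.08   0.132 ] tip D [0.5009 0.0834 0.132 ]
hole S [0.5034 0.0819 0.077 ]
knob S [0.4956 0.1437 0.102 ] knob D [0.4927 0.1456 0.102 ]
[[171 168 169 171 171 166 169 174 178 183 187 190 190 191 193 196]
 [166 166 169 169 169 169 166 170 170 175 175 181 189 192 195 194]
 [165 168 170 163 164 169 168 169 169 169 173 177 181 186 196 196]
 [168 172 168 159 165 164 161 163 163 169 173 174 173 177 184 181]
 [171 169 161 162 160 141 130 130 136 153 169 171 171 173 165 152]
 [171 161 166 168 146 112  99  96 101 118 152 170 172 172 146 147]
 [165 167 169 169 147 106  93 101  99 100 150 170 173 152 121 162]
 [164 168 171 171 164 136 112 105 110 128 159 174 159 120 106 165]
 [141 158 169 172 171 163 154 147 149 163 170 160 123  96  94 159]
 [ 96 120 137 150 166 172 173 172 170 172 165 126  96  93 130 156]
 [ 89  89  87 107 135 152 169 170 174 173 144  99  90 126 166 164]
 [ 90  91  91  90  92 108 133 151 168 155 116  94  94 154 170 168]
 [ 92  90  92  89  87  89  90 111 135 112  92  95 132 156 169 165]]
[[197 192 193 195 196 192 196 199 208 210 213 214 216 218 220 223]
 [192 192 197
[... 263 characters left out ...]
7 191 193 165 132 112 110 118 137 177 193 199 200 168 168]
 [192 195 194 197 169 125 110 113 113 117 173 197 199 178 139 190]
 [193 195 199 197 187 156 133 121 131 148 185 200 184 134 121 193]
 [161 182 193 198 195 189 177 168 171 185 172 164 137 113 107 182]
 [111 136 160 172 193 201 204 197 195 200 166 114 105 110 149 182]
 [ 99 103 104 125 156 175 191 196 199 199 170 117 103 148 190 190]
 [103 102 102 106 103 125 154 174 197 179 131 108 109 151 165 164]
 [109 106 106 106 103 103 104 129 154 128 109 107 113 111 113 109]]
(0.504, 0.08, 0.077) (np.float64(319.2585307931066), np.float64(201.24393612149385))
(0.4955, 0.1425, 0.102) (np.float64(318.8681167389046), np.float64(127.8731412195558))
```

View pics/wrist2.png

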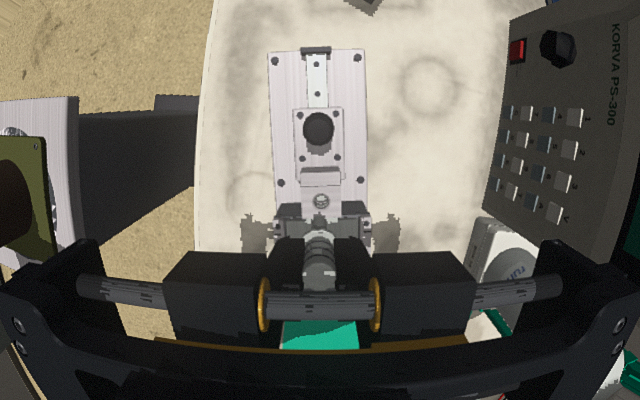

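The wrist view shows the hole at about (321,201), the knob at (318,128), and the base plate aligned with the image axes, so the yaw is right. I'll take an enlarged crop for the fine offset.

```bash
python3 - <<'E'
from h import *
import cv2
W=dict(np.load("wrist2.npz"))
x0,y0,f=275,95,6
k=cv2.resize(W["image"][y0:y0+100,x0:x0+90,::-1],None,fx=f,fy=f,interpolation=cv2.INTER_CUBIC)
k2=cv2.resize(W["image"][185:285,300:345,::-1],None,fx=f,fy=f,interpolation=cv2.INTER_CUBIC)
cv2.imwrite("pics/w2d.png",np.hstack([k[:,:510],k2]))
S=dict(np.load("scene2.npz")); print(atz(S,338.0,219.7,.077).round(4), np.c_[wproj(W,(.5024,.0806,.1317))].ravel(), np.c_[wproj(W,(.5024,.0806,.1675))].ravel())
E
```

```text
[0.5031 0.0806 0.077 ] [317.01389488 222.57928024] [316.5632792  244.09930158]
```

View pics/w2d.png

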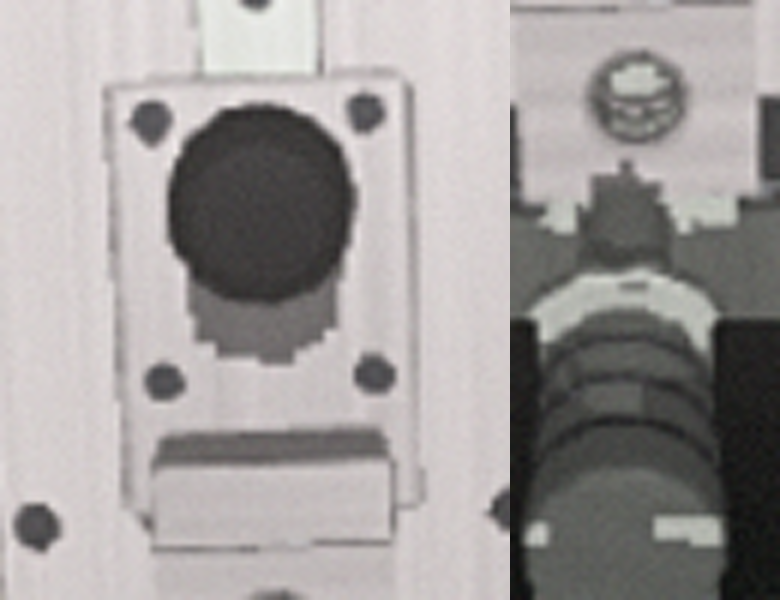

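The crop shows the hole centre at wrist pixel (320.9,200.7), with the pin tip just below it in the image at about col 319.5. I'll lower the tip to about 6 mm above the clevis and check there with all three cameras in one picture.

```bash
python3 -m crank '[[[0.5,0.04,0],0,255],[[0.5,0,0],0,255],[[0.4,0,0],0,255],[[0.1,0,0],0,255],[[0,0,0],0,255],[[0,0,0],0,255],[[0,0,0],0,255]]'
python3 - <<'E'
from h import *
from workcell import *
import cv2
plan(get_obs(),[.5035,.081,.15],.13)
ims=[]
for n,(x,y,w,h),f in [("scene",(308,178,66,60),6),("side",(300,175,66,60),6),("wrist",(275,170,90,80),5)]:
    c=read_camera(n); np.savez(n+"3.npz",**c); im=c["image"][y:y+h,x:x+w,::-1]
    ims.append(cv2.resize(im,None,fx=f,fy=f,interpolation=cv2.INTER_CUBIC))
top=np.hstack(ims[:2]); b=np.zeros((240,792,3),np.uint8)
k=cv2.resize(ims[2],(270,240)); 
top=cv2.copyMakeBorder(top[:, :],0,0,0,0,cv2.BORDER_CONSTANT)
can=np.zeros((600,792,3),np.uint8); can[:360]=top
c=np.load("wrist3.npz")["image"][180:228,280:364,::-1]; k=cv2.resize(c,None,fx=5,fy=5,interpolation=cv2.INTER_CUBIC); can[360:600,:420]=k
cv2.imwrite("pics/near3.png",can)
E
```

```text
time: 7.1
tcp_pos: [0.5051, 0.0823, 0.1397]
orientation: [0.532, 0.467, 0.531, -0.466]
wrist_force: [0.3, 0.1, -0.2]
finger_gap: 0.171
tcp [0.5051 0.0823 0.1397] xaxis [ 0.001  0.    -1.   ] y [0.992 0.129 0.001] z [ 0.129 -0.992 -0.   ]
shift units [-0.344 -0.059  0.035] turn units -0.002 gap 0.171 F [ 0.3  0.1 -0.2] t 7.1 q7 -0.12
```

View pics/near3.png

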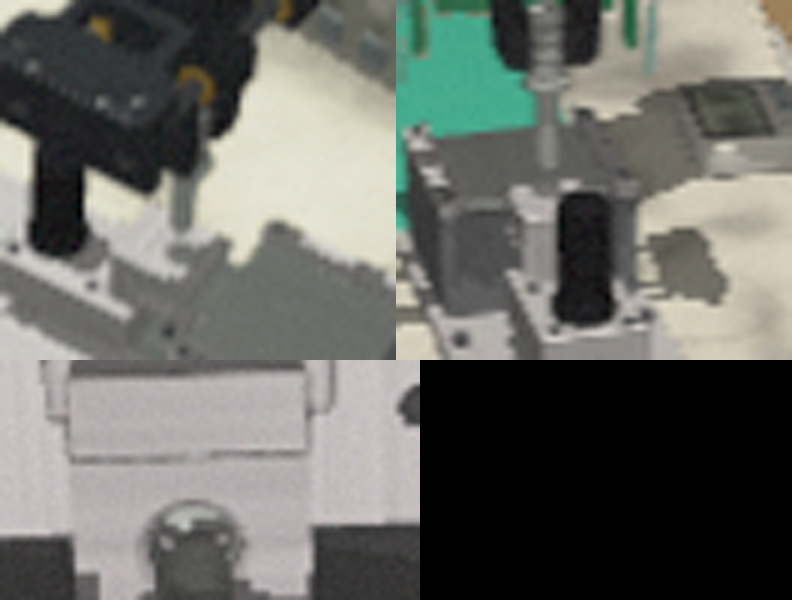

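Scene view: tip at (180,230), hole at (183,252). In the wrist view both are at col ~193, so they are aligned in the jaw direction. Next, the numbers for the other direction.

```bash
python3 - <<'E'
from h import *
S=dict(np.load("scene3.npz")); D=dict(np.load("side3.npz")); W=dict(np.load("wrist3.npz"))
tip=atz(S,337.6,215.5,.0883); hole=atz(S,338.0,219.7,.077); tD=atz(D,300+(151.5)/6-.5,175+166/6-.5,.0883)
d=(hole-tip)[:2]; print("tip S",tip.round(4),"tip D",tD.round(4),"hole S",hole.round(4),"diff unit x,y mm",(1e3*np.array([d@[.992,.129],d@[-.129,.992]])).round(2))
hw=watz(W,318.5,216.6,.077); print("hole W",hw.round(4),"TCP proj at tip z",np.round(wproj(W,(.5051,.0823,.0883)),1), "hole as S",np.round(wproj(W,hole),1))
import cv2
print(cv2.cvtColor(W["image"],cv2.COLOR_RGB2GRAY)[206:232,306:332])
E
```

```text
tip S [0.505  0.0843 0.0883] tip D [0.5042 0.0819 0.0883] hole S [0.5031 0.0806 0.077 ] diff unit x,y mm [-2.39 -3.45]
hole W [0.5055 0.0808 0.077 ] TCP proj at tip z [318.2 219.9] hole as S [315.1 216.5]
[[174 180 176 174 176 179 176 175 175 175 180 178 175 175 177 176 177 176
  174 175 177 174 174 176 178 176]
 [172 177 176 175 179 171 180 178 174 171 173 168 171 170 171 172 179 178
  179 178 178 176 177 176 177 176]
 [176 179 177 179 181 180 181 178 161 146 135 122 120 124 136 143 163 176
  180 180 184 179 176 183 180 183]
 [176 178 180 181 183 185 163 143 141 145 146 154 152 157 152 141 143 143
  152 166 182 183 181 181 185 182]
 [181 184 181 181 172 151 134 135 148 166 173 173 177 172 170 167 162 147
  137 149 165 183 183 183 179 178]
 [182 182 184 172 146 121 114 144 172 181 181 181 161 152 148 152 154 133
  121 127 148 168 179 180 178 180]
 [182 183 178 157 131 107 100 144 164 172 186 184 129  96  96  96 100  98
  102 114 128 153 177 179 180 180]
 [180 176 160 139 124 102  85  93 100 130 178 177 122  91  93  95  94  91
   85  91 106 131 152 169 182 175]
 [177 171 152 117  94  
[... 1239 characters left out ...]
89  85  79
   82  74  79  93  89 100 154 179]
 [180 174 151 121 113  74  75  66  63  65  72  72  75  74  74  71  72  70
   71  68  78  93  91  96 109 123]
 [176 148 114  91  90  80  72  65  65  60  66  68  64  69  70  74  70  71
   67  64  76  93  95  94  95  92]
 [144 112  93  92  88  68  76  72  68  70  66  64  69  69  78  76  82  76
   72  63  76  90  93  94  91  96]
 [ 93  93  93  91  85  75  85  91  89  87  83  80  78  97 115 126 125 109
   90  73  69  88  91  91  92  96]
 [ 98  94  87  88  84  98 119 118 123 122 124 122 124 143 162 178 172 154
  117  96  90  88  74  77  91  95]
 [ 94  87  69  78 114 159 180 194 191 192 193 187 179 177 176 175 178 182
  197 185 145 103  90  82  78  86]]
```

The wrist camera is by far the finest here (0.7 mm/px against about 3 mm/px for the scene camera). It puts the hole at (0.5055, 0.0808), so the pin needs about 1.6 mm toward −y, and the jaw direction is already right. I'll shift it and go in gently while watching the force.

```bash
python3 -m crank '[[[0,0.005,0.055],0,255],[[0,0,0],0,255],[[0.1,0,0],0,255],[[0.1,0,0],0,255],[[0.1,0,0],0,255],[[0.1,0,0],0,255],[[0.1,0,0],0,255],[[0,0,0],0,255],[[0,0,0],0,255]]'
```

```text
time: 8.15
tcp_pos: [0.505, 0.0805, 0.124]
orientation: [0.531, 0.466, 0.531, -0.467]
wrist_force: [0.8, -0.1, -0.6]
finger_gap: 0.168
```

```bash
python3 -m crank '[[[0.1,0,0],0,255],[[0.1,0,0],0,255],[[0.1,0,0],0,255],[[0.1,0,0],0,255],[[0,0,0],0,255]]'
python3 -c "
from workcell import *;o=get_obs();print(o['wrist_force'],o['torque'])"
```

```text
time: 8.65
tcp_pos: [0.5048, 0.0805, 0.1116]
orientation: [0.531, 0.466, 0.532, -0.467]
wrist_force: [0.5, -0.5, 0.0]
finger_gap: 0.171
[ 0.45203201 -0.4610174   0.00665741] [-0.02517515 -0.00939104 -0.01682537]
```

```bash
python3 -m crank '[[[0.1,0,0],0,255],[[0.1,0,0],0,255],[[0.1,0,0],0,255],[[0.1,0,0],0,255],[[0.1,0,0],0,255],[[0.1,0,0],0,255],[[0.1,0,0],0,255],[[0,0,0],0,255],[[0,0,0],0,255]]'
```

```text
time: 9.55
tcp_pos: [0.505, 0.0805, 0.091]
orientation: [0.531, 0.467, 0.531, -0.467]
wrist_force: [0.2, 1.0, -0.5]
finger_gap: 0.174
```

```bash
python3 -m crank '[[[0.08,0,0],0,255],[[0.02,0,0],0,255],[[0,0,0],0,255],[[0,0,0],0,255]]'
```

```text
time: 9.95
tcp_pos: [0.5052, 0.0806, 0.0883]
orientation: [0.531, 0.467, 0.531, -0.466]
wrist_force: [-0.4, -0.1, 3.0]
finger_gap: 0.168
```

The 3 N upward force at the expected height means the collar is seated. I'll release and rise.

```bash
python3 -m crank '[[[0,0,0],0,140],[[0,0,0],0,140],[[0,0,0],0,140],[[0,0,0],0,140],[[0,0,0],0,140],[[0,0,0],0,140],[[-0.3,0,0],0,140],[[-0.8,0,0],0,140],[[-0.8,0,0],0,140],[[-0.6,0,0],0,140],[[0,0,0],0,140],[[0,0,0],0,140]]'
python3 - <<'E'
from h import *
from workcell import *
import cv2
plan(get_obs(),[.497,.142,.167],.13)
W=read_camera("wrist"); np.savez("wrist4.npz",**W)
k=cv2.resize(W["image"][100:250,260:380,::-1],None,fx=4,fy=4,interpolation=cv2.INTER_CUBIC)
cv2.imwrite("pics/w4.png",k)
E
```

```text
time: 11.15
tcp_pos: [0.5051, 0.0805, 0.1634]
orientation: [0.532, 0.467, 0.531, -0.466]
wrist_force: [-0.2, -0.1, 0.5]
finger_gap: 0.451
tcp [0.5051 0.0805 0.1634] xaxis [ 0.001  0.    -1.   ] y [0.992 0.129 0.001] z [ 0.129 -0.992 -0.   ]
shift units [-1.190e-01 -2.000e-03 -2.066e+00] turn units -0.002 gap 0.451 F [-0.2 -0.1  0.5] t 11.15 q7 -0.12
```

View pics/w4.png

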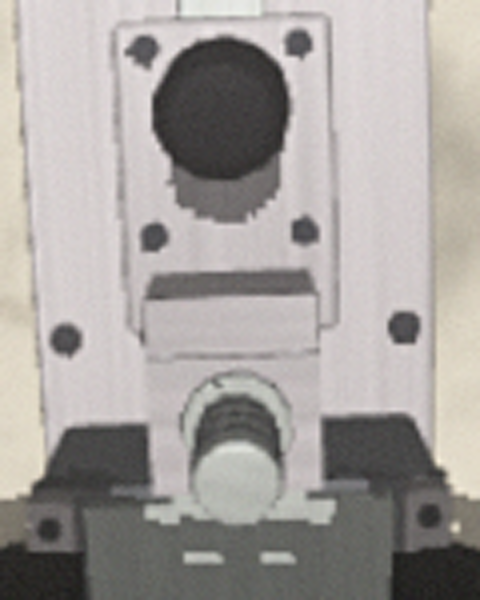

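The wrist view shows the pin upright with its collar seated on the clevis at (236,415) and the knob top at (222,105). The hole-to-knob line leans about 2.5°, so the unit's yaw is nearer 0.17 rad. I'll compute the knob move.

```bash
python3 - <<'E'
from h import *
from workcell import *
W=dict(np.load("wrist4.npz")); g=lambda u,v:((u+.5)/4-.5+260,(v+.5)/4-.5+100)
k=watz(W,*g(221,108),.100); c=watz(W,*g(236.5,418),.081); h=watz(W,*g(238,484),.113)
print("knob",k.round(4),"collar",c.round(4),"head",h.round(4)); d=k-c; print(np.hypot(d[0],d[1]),np.arctan2(-d[0],d[1]))
plan(get_obs(),[k[0],k[1],.163],.17+np.pi/2)
E
```

```text
knob [0.495  0.1417 0.1   ] collar [0.5053 0.0824 0.081 ] head [0.5058 0.0805 0.113 ]
0.06013886698598229 0.17271772781303643
tcp [0.5046 0.0805 0.1628] xaxis [-0.001 -0.    -1.   ] y [ 0.992  0.129 -0.001] z [ 0.129 -0.992 -0.   ]
shift units [-0.006 -0.055 -2.065] turn units 14.616 gap 0.455 F [-0.5 -0.6  0.6] t 11.2 q7 -0.12
```

```bash
python3 -m crank '[[[0,-0.02,-0.7],0,140],[[0,-0.02,-0.7],0,140],[[0,-0.015,-0.67],0,140],[[0,0,0],1,140],[[0,0,0],1,140],[[0,0,0],1,140],[[0,0,0],1,140],[[0,0,0],1,140],[[0,0,0],1,140],[[0,0,0],1,140],[[0,0,0],1,140],[[0,0,0],1,140]]'
python3 -m crank '[[[0,0,0],1,140],[[0,0,0],1,140],[[0,0,0],1,140],[[0,0,0],1,140],[[0,0,0],1,140],[[0,0,0],0.6,140],[[0,0,0],0,140],[[0,0,0],0,140],[[0,0,0],0,140]]'
python3 -c "
from h import *
from workcell import *
o=get_obs();plan(o,[.495,.1417,.066],.17+np.pi/2);print(np.round(o['joint_positions'],2))"
```

```text
time: 12.4
tcp_pos: [0.4946, 0.1417, 0.162]
orientation: [-0.26, -0.657, -0.26, 0.658]
wrist_force: [-0.9, 0.5, 0.2]
finger_gap: 0.448
time: 13.3
tcp_pos: [0.4951, 0.1418, 0.1627]
orientation: [-0.061, -0.704, -0.061, 0.705]
wrist_force: [0.3, -0.3, -0.3]
finger_gap: 0.447
tcp [0.4951 0.1418 0.1627] xaxis [-0.001 -0.    -1.   ] y [ 0.172 -0.985  0.   ] z [-0.985 -0.172  0.001]
shift units [3.224e+00 2.000e-03 1.000e-03] turn units 0.026 gap 0.447 F [ 0.3 -0.3 -0.3] t 13.3 q7 -1.21
[-0.63  0.71  0.44  1.99 -0.55  0.56 -1.21]
```

Tool y is now (0.172, −0.985), so the unit's opening direction is tool −y. I'll descend over the knob and grip it.

```bash
python3 -m crank '[[[0.6,0,0],0,140],[[0.6,0,0],0,140],[[0.6,0,0],0,140],[[0.6,0,0],0,140],[[0.5,0,0],0,140],[[0.3,0,0],0,140],[[0,0,0],0,140],[[0,0,0],0,140]]'
python3 -m crank '[[[0,0,0],0,255],[[0,0,0],0,255],[[0,0,0],0,255],[[0,0,0],0,255],[[0,0,0],0,255],[[0,0,0],0,255],[[0,0,0],0,255],[[0,0,0],0,255]]'
```

```text
time: 14.1
tcp_pos: [0.4956, 0.1418, 0.0674]
orientation: [0.061, 0.705, 0.061, -0.704]
wrist_force: [0.0, 0.5, 0.8]
finger_gap: 0.451
time: 14.9
tcp_pos: [0.4958, 0.142, 0.0677]
orientation: [0.06, 0.705, 0.061, -0.704]
wrist_force: [-0.9, -0.1, 6.0]
finger_gap: 0.259
```

```bash
python3 -m crank '[[[0,-0.1,0],0,255],[[0,-0.1,0],0,255],[[0,-0.1,0],0,255],[[0,-0.1,0],0,255],[[0,-0.1,0],0,255],[[0,-0.1,0],0,255],[[0,-0.1,0],0,255],[[0,-0.1,0],0,255],[[0,0,0],0,255],[[0,0,0],0,255],[[0,0,0],0,255]]'
python3 -c "
from h import *
from workcell import *
o=get_obs();plan(o,np.array([.4957,.142,.0677])+.033*np.array([-.172,.985,0]),.17+np.pi/2)"
```

```text
time: 16.0
tcp_pos: [0.4925, 0.1614, 0.0677]
orientation: [0.061, 0.705, 0.058, -0.704]
wrist_force: [2.2, -7.3, 5.4]
finger_gap: 0.262
tcp [0.4925 0.1614 0.0677] xaxis [ 0.003 -0.005 -1.   ] y [ 0.167 -0.986  0.005] z [-0.986 -0.167 -0.002]
shift units [-0.003 -0.443  0.009] turn units -0.019 gap 0.262 F [ 2.2 -7.3  5.4] t 16.0 q7 -1.15
```

The arm gives a little (4 mm at about 8 N). I'll draw the rest and then check with the cameras.

```bash
python3 -m crank '[[[0,-0.1,0],0,255],[[0,-0.1,0],0,255],[[0,-0.1,0],0,255],[[0,-0.1,0],0,255],[[0,-0.08,0],0,255],[[0,0,0],0,255],[[0,0,0],0,255],[[0,0,0],0,255],[[0,0,0],0,255],[[0,0,0],0,255]]'
python3 - <<'E'
from h import *
from workcell import *
import cv2
o=get_obs();plan(o,np.array([.4957,.142,.0677])+.033*np.array([-.172,.985,0]),.17+np.pi/2)
ims=[]
for n,(x,y,w,h),f in [("scene",(300,178,100,90),4),("side",(290,175,100,90),4)]:
    c=read_camera(n); np.savez(n+"5.npz",**c)
    ims.append(cv2.resize(c["image"][y:y+h,x:x+w,::-1],None,fx=f,fy=f,interpolation=cv2.INTER_CUBIC))
cv2.imwrite("pics/end5.png",np.hstack(ims))
E
```

```text
time: 17.0
tcp_pos: [0.4904, 0.1742, 0.0677]
orientation: [0.061, 0.706, 0.056, -0.704]
wrist_force: [0.7, -11.2, 4.4]
finger_gap: 0.264
tcp [0.4904 0.1742 0.0677] xaxis [ 0.003 -0.007 -1.   ] y [ 0.166 -0.986  0.007] z [-0.986 -0.166 -0.002]
shift units [-0.001 -0.012  0.011] turn units -0.031 gap 0.264 F [  0.7 -11.2   4.4] t 17.0 q7 -1.17
```

View pics/end5.png

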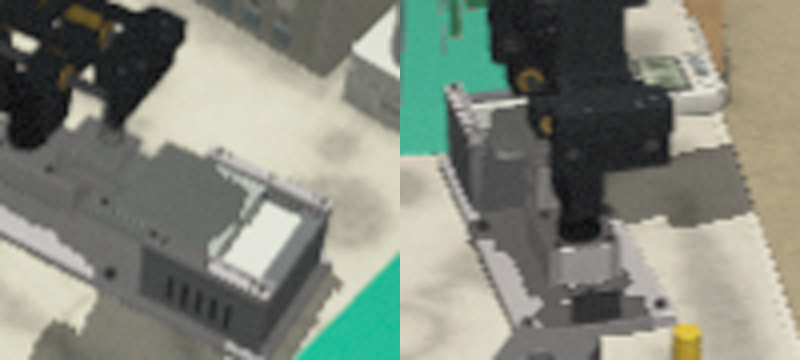

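The scene view shows the leaf drawn partway off the window, with its trailing edge running from about (262,190) to (215,255) in the crop. I'll put that edge in the unit's frame.

```bash
python3 - <<'E'
from h import *
from workcell import *
S=dict(np.load("scene5.npz")); uy=np.array([-.171,.985]); o=np.array([.505,.0805])-.056*uy
for p in [(264,188),(240,222),(216,258)]:
    q=atz(S,(p[0]+.5)/4-.5+300,(p[1]+.5)/4-.5+178,.067)[:2]-o; print(p,"unit x",round(q@[.985,.171],4),"y",round(q@uy,4),"shutter if closed edge at -0.036:",round(q@uy+.036,4))
b=get_obs(); print(b["tcp_pos"].round(4),b["wrist_force"].round(1),b["finger_gap"],b["time"])
E
```

```text
(264, 188) unit x 0.0297 y -0.0059 shutter if closed edge at -0.036: 0.0301
(240, 222) unit x -0.0028 y -0.0063 shutter if closed edge at -0.036: 0.0297
(216, 258) unit x -0.0354 y -0.0074 shutter if closed edge at -0.036: 0.0286
[0.4904 0.1742 0.0677] [  0.8 -11.    5.4] 0.261177670834319 17.1
```

The camera edge (~29.5 mm), the carriage travel (32.6 mm less 3 mm play) and the force (11 N) all agree with half travel, and the pose is steady. I'll hand in.

```bash
python3 -m crank '[[[0,0,0],0,255],[[0,0,0],0,255],[[0,0,0],0,255],[[0,0,0],0,255]]'; python3 -c "
from workcell import *
print(job_done())"
```

```text
time: 17.5
tcp_pos: [0.4904, 0.1742, 0.0677]
orientation: [0.061, 0.706, 0.056, -0.704]
wrist_force: [1.8, -10.8, 4.8]
finger_gap: 0.258
the job is handed in; nothing more can be done
None
```

The pin is in and released, and the shutter is held at about half travel by the gripper on the knob. The job was handed in at 17.5 s; no verdict is reported.

- **Pin:** I took the steel pin from its rest and put it down through the clevis and tongue. It met a 3 N stop at the expected height. After I let go, the wrist camera showed it upright with its collar seated on the clevis.
- **Shutter:** I then gripped the knob with the jaws along the slide and drew the carriage about 32.6 mm. Three separate checks agree with half travel: the leaf's trailing edge puts the shutter at 28.6–30.1 mm, the carriage travel less play gives about 29.6 mm, and the pull is about 11 N. The pose did not change over the last 0.5 s.
- **Disagreements:** Before insertion the scene camera suggested the hole was 2–3 mm from where the wrist camera put it. I trusted the finer wrist view, and the pin went in without resistance. The unit's yaw turned out to be about 0.17 rad, not the first estimate of 0.13, so I corrected it before gripping the knob.
- **Not checked:** I did not re-measure the beaker, vial and timer at the end. The paths were planned to stay clear of them. I also did not recheck the pin's seating closely after drawing the shutter.

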